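Switch the dowel feeder over to the empty bin

ROBOT

A 7-joint arm with a two-finger parallel gripper is mounted at the origin on the work surface. World frame = base frame: x ahead of the robot, y to its left, z up, the work surface at z = 0. Lengths are in m, angles in rad, forces in N, time in s.
With the tool pointing down it reaches from about 0.425 to 0.925 m from the base axis. Payload 6.8 kg.
Tool frame: the origin (TCP) lies midway between the tips of the shut fingers; the grasp point (between the pads) lies 19 mm behind it; z points along the fingers, y is the direction in which the jaws open and shut (so a half turn about z gives the same grasp; the last joint's range is limited). The gripper opens to 85 mm and grips with 20 to 120 N. Pads are 22 mm wide; open, the fingers measure 114 mm over their backs; the gripper's body (76 mm by 85 mm) begins 54 mm behind the grasp point. The pads swing forward as they close: fully open they stand 13 mm farther back than shut.
Start: joints at [0.998, 0.477, 0.022, 1.555, -0.011, 1.109, -0.083], TCP at [0.303, -0.603, 0.231] pointing down, gripper open.
Joint ranges: [-2.96, 2.96], [-0.34, 2.1], [-1.41, 1.46], [0.24, 2.44], [-1.37, 4.51], [0.17, 1.92], [-2.96, 2.96]. Speed limits (rad/s): [2.39, 2.39, 3.14, 3.14, 3.14, 3.14, 3.14].

INTERFACE

Orientations are given as a unit quaternion [w, x, y, z].
In Python, from station import bot gives the robot as it stands. The module is installed in compiled form; this text tells all that it offers.
- The arm moves only by the tool play_rows, never from a script. Its argument "motion" is a list of rows, each a list of 2 entries, a list of its own where there are three numbers: the shift along the tool's x, y, z as a fraction of full scale, then the turn, a rotation vector about the tool's x, y, z as a fraction of full scale. In form: [[[tx, ty, tz], [rx, ry, rz]], ...]. A call has 1 to 8 rows; each row is the pose to reach, as a shift and turn from the pose measured when the call began, along the tool's axes at that moment, turning the shorter way round; what a row does not reach only later rows make up. Full scale, the value 1, is 400 mm for a shift and 360 degrees for a turn. A row lasts 1/10 s, in which the tool goes at most 50 mm and 8.59 degrees, less where a joint would pass 70% of its speed; a pose out of reach is approached as far as the arm can. A call with a number of a shift or a turn outside -1 to 1 is refused whole. A call with a gripper value outside its range is refused whole. "fingers" is the finger opening in mm, from 0 to 85.4, set as the call begins (left out, the last holds). The fingers move at their own pace and stop on an object; "grip_force" is the grip in N (left out, the last holds). Time passes only in rows, so rows that repeat a pose let the fingers close. It gives the time, the measured TCP pose, the force and the opening at its end, in the units of the state.
- bot.get_obs(): the state, without advancing time (a new reading comes with each control period).
- bot.read_camera(name): name is "scene" or "top" or "wrist"; returns a dict with "pixels" (384x512x3 uint8, red, green, blue), "range_z" (384x512 float32, m along the optical axis (not along the pixel's ray), 0 where there is no reading), "fovy" (degrees; the focal length in pixels is half the picture's height over the tangent of half this angle, whatever the lens; pixels are square), "cx", "cy" (the principal point, pixels), "k1" (the pictures are not rectified: a ray, as slopes to the right and down, at radius r is drawn at 1 + k1 r^2 times it, then the intrinsics apply), "pose" (4x4, takes a point from camera to world coordinates). Camera axes: x right, y down, z forward; pixel columns grow to the right and rows downward; lengths in m; the calibration is good to about 2 mm. A picture is of the moment at which its call begins.
- bot.hand_in(): hands the job in, once; it reports no verdict.
The state is a dict: "t": time; "q": joint angles; "joint_vel": joint speeds; "joint_torque": joint torques, N m; "eef_pos": TCP position; "tool_rot": TCP orientation; "contact_force": force on the tool from outside, world axes, zero at the start; "torque": the same for the moment, N m; "gripper_width": opening from 0.0 (shut) to 1.0 (fully open).
Only numpy, scipy, OpenCV 4.12 (cv2) and the standard library are available. Lean on these libraries where they do the work, as an engineer would, in place of code of your own. Each camera call takes 0.05 s, during which the arm holds its last target.

TASK

The dowel feeder's left bin is full, so send the next six dowels to the right. Using the fingertips and gripping nothing, push the empty red bin to the left along the table until it stands square against the feeder below the right chute, and press the raised right end of the orange seesaw gate all the way down so that it rocks over and stays; then press the red knob of the feed stop fully down, so that all six dowels roll into the red bin. Lift and force nothing, keep off the dowels, and leave the bin in its place and the other things on the table alone.

Things in the scene. Friction and masses are not known exactly. Their poses are not given: they have to be found in the camera images.
- feeder: Dowel feeder: fixed bench machine of plywood, aluminium and clear plastic, 130 mm deep, 440 long, 250 high. Origin: on the table below the gate's pivot, mid-machine. z up, x along the pivot and the dowels, away from the robot, y left and uphill along the sloping feed trough, which ends over the pivot. The right chute and the empty bin lie towards -y. The blue bin under the left chute is full and fixed.
- gate (a joint): Tilt of the orange seesaw plate (82 mm wide, 160 long) on a pivot at its middle, along feeder x, 111 mm up. -0.28 rad: right end up, dowels go left (as found). +0.28: right end down on its stop, dowels go right. A steel weight on an arm on the pivot, beyond the far guard, up to 170 mm high, tips it over to whichever side of level it is on, and holds it there. Under 1 N moves it.
- gate_pad (a point): Centre of the upper face of the black press pad (60 by 18 mm along x and y) on the right end of the gate, 69 mm from the pivot axis; turns with the gate. 136 mm above the table when raised, 98 mm when fully down. The lane round it is 86 mm wide between clear guards that end 125 mm above the table.
- drop_plate (a point): Middle of the top edge, 173 mm above the table, of the thin plate across the lane 16 mm right of the pivot, which turns the dowels down onto the gate. Keep the gripper to the right of it when working on the gate.
- right_lip (a point): Middle of the lower edge of the right chute (86 mm wide), 106 mm right of the pivot and 85 mm above the table: dowels drop from here into the bin below.
- stop (a joint): Travel of the feed stop in m. 0: up, its steel pin stands 14 mm above the trough's rails and holds the row of dowels back. 0.018: fully down, the pin is below the rails and the dowels roll. It has 3 N of friction and no spring: it stays where it is left.
- stop_knob (a point): Centre of the top of the feed stop's red round knob (28 mm across, 10 thick, on an upright rod) on the robot's side of the trough: 60 mm towards the robot (feeder -x) and 105 mm left (+y) of the pivot, 222 mm above the table when up, 204 mm when down. Pressed straight down.
- bin: Empty red open bin, loose, 130 mm (x) by 135 mm (y), 62 mm high, walls and floor 4 mm, about 0.3 kg. Origin: centre of its underside; z up, x roughly along feeder x. It starts on the table 60 to 130 mm to the right of its place, turned up to 9 degrees.
- bay (a point): The bin's place below the right chute: on the table, 155 mm right (feeder -y) of the pivot, axes as the feeder's. With its origin here the bin stands square against the feeder's upright plywood end panel (104 mm wide, 72 mm high, its face 68 mm left of this point).
- dowel1: Round beech dowel, 25 mm thick, 80 mm long, 27 g; origin at its centre, x along it. Number 1 of six waiting in the feed trough, counted uphill from the stop pin. Runs by gravity alone.
- dowel2: Round beech dowel, 25 mm thick, 80 mm long, 27 g; origin at its centre, x along it. Number 2 of six waiting in the feed trough, counted uphill from the stop pin. Runs by gravity alone.
- dowel3: Round beech dowel, 25 mm thick, 80 mm long, 27 g; origin at its centre, x along it. Number 3 of six waiting in the feed trough, counted uphill from the stop pin. Runs by gravity alone.
- dowel4: Round beech dowel, 25 mm thick, 80 mm long, 27 g; origin at its centre, x along it. Number 4 of six waiting in the feed trough, counted uphill from the stop pin. Runs by gravity alone.
- dowel5: Round beech dowel, 25 mm thick, 80 mm long, 27 g; origin at its centre, x along it. Number 5 of six waiting in the feed trough, counted uphill from the stop pin. Runs by gravity alone.
- dowel6: Round beech dowel, 25 mm thick, 80 mm long, 27 g; origin at its centre, x along it. Number 6 of six waiting in the feed trough, counted uphill from the stop pin. Runs by gravity alone.
- glue: Bystander: white glue bottle with orange cap, 56 mm across, 170 mm high, origin at its base.
- jar: Bystander: brass-coloured jar of screws with steel lid, 72 mm across, 85 mm high, origin at its base.
- tape: Bystander: yellow tape measure, 65 by 36 mm, 65 mm high, origin at its base.
- driver: Bystander: red-handled screwdriver lying on the table near the robot's right, origin under its middle.
Things that resemble listed ones, but are neither listed nor needed, are in the scene too. There is more than one size of the bin; the one meant has the size given above.

How it is judged:
On the way, in this order (a step that is already met when the one before it is completed fails the run):
1. the red bin stands in its place against the feeder and the gate is rocked over to the right, with the feed stop still up (horizontal distance between bin and bay below 0.022 m and angle between the x axis of bin and the x axis of bay, either way round below 0.2 rad and height (world z) of bin below 0.006 m and value of joint gate above 0.23 rad and value of joint stop below 0.006 m), for 0.2 s.
2. the feed stop is pressed down (value of joint stop above 0.013 m and value of joint gate above 0.23 rad), for 0.1 s.
At the end, for the whole second after the job is handed in: All six dowels lie at rest in the red bin; the bin stands on the table within 22 mm and 0.2 rad of its place against the feeder, the gate is over to the right (above 0.23 rad) and the feed stop is down (more than 13 mm) (all of step 2 and horizontal distance between each of dowel1, dowel2, dowel3, dowel4, dowel5, dowel6 and bin below 0.075 m and z of each of dowel1, dowel2, dowel3, dowel4, dowel5, dowel6 in the frame of bin below 0.062 m and linear speed of each of dowel1, dowel2, dowel3, dowel4, dowel5, dowel6 below 0.05 m/s and horizontal distance between bin and bay below 0.022 m and angle between the x axis of bin and the x axis of bay, either way round below 0.2 rad and height (world z) of bin below 0.006 m and linear speed of bin below 0.01 m/s); the robot touches nothing.
It fails at once if the bin is lifted off the table (its base more than 15 mm up) (height (world z) of bin above 0.015 m).
It fails at once if the bin is gripped or rammed: the fingers press on it with more than 35 N (contact force between the fingers and bin above 35 N).
It fails at once if a dowel is handled: touched by the fingers with more than 2 N, or lifted above the trough (contact force between the fingers and dowel1 above 2 N or contact force between the fingers and dowel2 above 2 N or contact force between the fingers and dowel3 above 2 N or contact force between the fingers and dowel4 above 2 N or contact force between the fingers and dowel5 above 2 N or contact force between the fingers and dowel6 above 2 N or height (world z) of any of dowel1, dowel2, dowel3, dowel4, dowel5, dowel6 above 0.27 m).
It fails at once if another thing on the table is moved by more than 30 mm (distance of any of glue, jar, tape, driver from where it was at the start of the episode above 0.03 m).
It also fails if it takes over 53 s, if anything falls off the work surface, if the arm or the gripper's body presses on something with over 40 N, if the wrist force passes 120 N, or if a joint passes its speed limit or range.

## Working session

There is one attempt and no reset: what is moved stays moved. The work goes in short steps, Python scripts to look and compute and a tool call to move; the robot and the scene stay as the last step left them, time stands still between calls to the robot, and variables do not carry over. Pictures are saved under pics/ and viewed, and the job is handed in when it is done.

Besides the shell and the picture viewer there is one more tool, called after "Emit:" as a command line: name --argument value ..., lists and objects as JSON in quotes. play_rows: Moves the arm, as the interface text tells. Shift numbers are shares of 400 mm and turn numbers shares of 360 degrees, none past 1 either way. Its arguments: {"type":"object","properties":{"motion":{"type":"array"},"fingers":{"type":"number"},"grip_force":{"type":"number"}},"required":["motion"]}

```bash
mkdir -p pics
cat > h.py <<'E'
import numpy as np, cv2
from station import bot
def cam(n):
    c=bot.read_camera(n); return c
def save(c,f,box=None,s=1):
    im=c["pixels"][:,:,::-1]
    if box: im=im[box[1]:box[3],box[0]:box[2]]
    im=cv2.resize(im,None,fx=s,fy=s,interpolation=cv2.INTER_CUBIC); cv2.imwrite("pics/"+f,im)
def ray(c,u,v):
    H=c["pixels"].shape[0]; f=H/2/np.tan(np.radians(c["fovy"])/2)
    K=np.array([[f,0,c["cx"]],[0,f,c["cy"]],[0,0,1]])
    p=cv2.undistortPoints(np.array([[[u,v]]],float),K,np.array([c["k1"],0,0,0.]))[0,0]
    return np.array([p[0],p[1],1.])
def onz(c,u,v,z):
    d=c["pose"][:3,:3]@ray(c,u,v); o=c["pose"][:3,3]
    return o+d*(z-o[2])/d[2]
def dep(c,u,v):
    z=c["range_z"][int(round(v)),int(round(u))]
    return c["pose"][:3,:3]@(ray(c,u,v)*z)+c["pose"][:3,3]
def cloud(c):
    H,W=c["range_z"].shape; f=H/2/np.tan(np.radians(c["fovy"])/2)
    K=np.array([[f,0,c["cx"]],[0,f,c["cy"]],[0,0,1]])
    u,v=np.meshgrid(np.arange(W),np.arange(H))
    p=cv2.undistortPoints(np.stack([u,v],-1).reshape(-1,1,2).astype(float),K,np.array([c["k1"],0,0,0.])).reshape(H,W,2)
    P=np.dstack([p,np.ones((H,W))])*c["range_z"][...,None]
    return P@c["pose"][:3,:3].T+c["pose"][:3,3]
E
python3 - <<'E'
from h import *
o=bot.get_obs()
for k in o: print(k,np.round(o[k],3))
for n in("scene","top","wrist"):
    c=cam(n); save(c,n+"0.png",s=1.5); print(n,c["fovy"],c["cx"],c["cy"],c["k1"],np.round(c["pose"],3).tolist())
E
```

```text
t 0.0
q [ 0.998  0.478  0.022  1.556 -0.011  1.109 -0.083]
joint_vel [ 0.001  0.001  0.001  0.     0.001  0.002 -0.001]
joint_torque [ 0.0000e+00 -5.9645e+01  1.6080e+00 -2.8120e+01  1.2000e-02  9.0000e-03
  0.0000e+00]
eef_pos [ 0.302 -0.603  0.23 ]
tool_rot [-0.001  0.973  0.23  -0.   ]
contact_force [-0.593 -1.036  0.209]
torque [0.008 0.053 0.006]
gripper_width 0.998
scene 54.96588744735992 253.51480008528802 197.51084608974085 -0.0035091080854843964 [[0.664, 0.457, -0.592, 1.211], [0.748, -0.388, 0.539, -0.635], [0.017, -0.8, -0.599, 0.831], [0.0, 0.0, 0.0, 1.0]]
top 50.83368357466388 253.67995630478367 198.1000604767744 -0.003549225369346137 [[-0.006, -0.983, 0.181, 0.32], [-1.0, 0.006, -0.004, -0.001], [0.003, -0.181, -0.983, 1.188], [0.0, 0.0, 0.0, 1.0]]
wrist 60.096928000616145 254.2379079103613 193.77968344562888 -0.07381456261372776 [[0.447, -0.86, -0.245, 0.364], [-0.894, -0.431, -0.12, -0.571], [-0.002, 0.273, -0.962, 0.373], [0.0, 0.0, 0.0, 1.0]]
```

View pics/scene0.png

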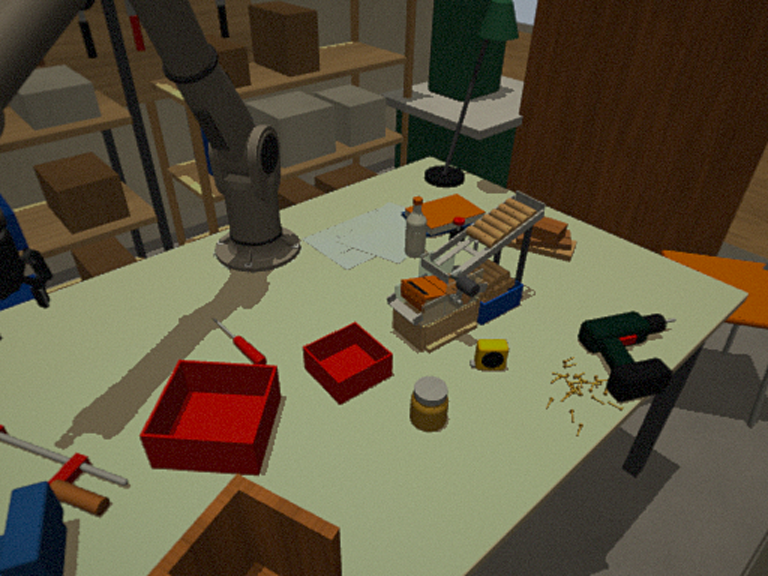

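View pics/top0.png

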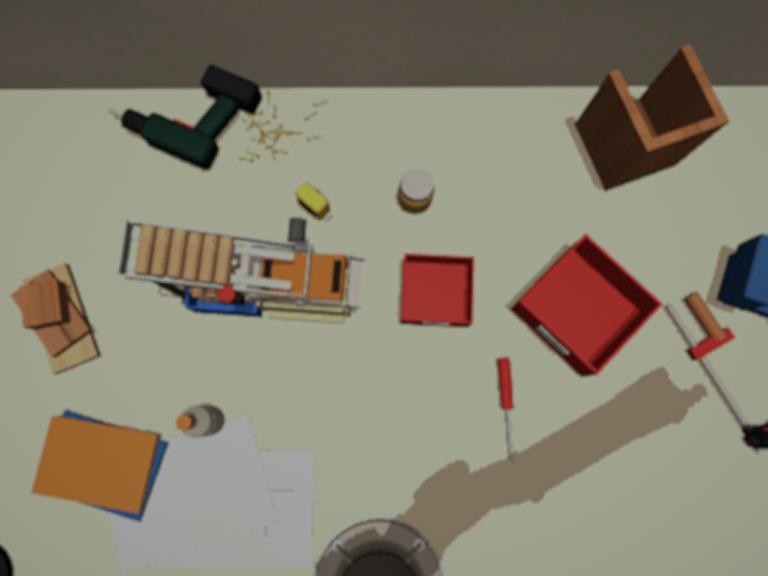

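View pics/wrist0.png

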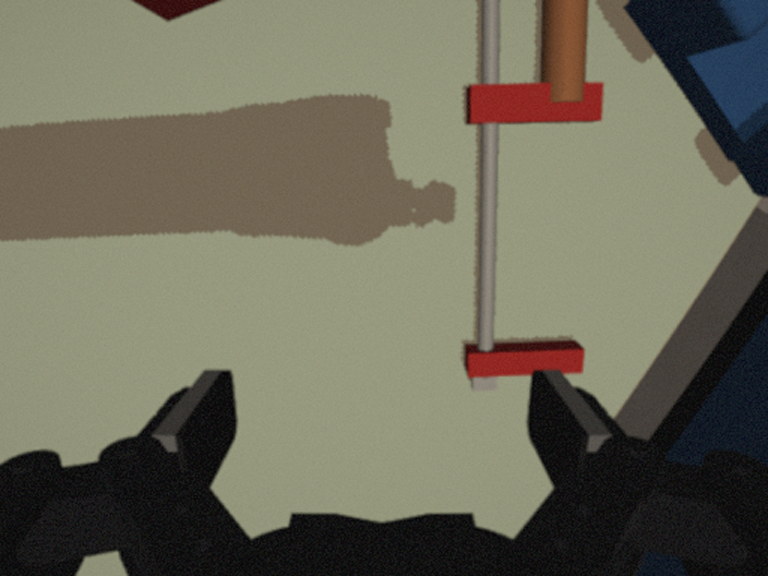

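Red candidates in the 1.5x top picture:
- small red bin at (437,290)
- large red bin at (587,305)
- screwdriver handle at (505,383)
- clamp jaws at (710,345)
- knob at (227,294)

The small bin looks right. I'll measure it to confirm.

Run:
```python
from h import *
c=cam("top"); P=cloud(c); np.savez("top.npz",P=P,px=c["pixels"])
save(c,"feed.png",(75,135,255,225),4.4); save(c,"bin.png",(240,150,340,235),6)
hsv=cv2.cvtColor(c["pixels"],cv2.COLOR_RGB2HSV)
m=(((hsv[...,0]<6)|(hsv[...,0]>174))&(hsv[...,1]>150)&(hsv[...,2]>50)).astype(np.uint8)
n,l,s,ce=cv2.connectedComponentsWithStats(m)
for i in range(1,n):
    if s[i,4]<25: continue
    q=P[l==i]; print(i,s[i],np.round(ce[i],1),np.round(np.median(q,0),3),"zmax",np.round(np.percentile(q[:,2],[5,50,95]),3))
    if s[i,4]>1000:
        r=q[(q[:,2]>.05)]; print(len(r)); rect=cv2.minAreaRect(r[:,:2].astype(np.float32)*1000); print(rect)
# other camera
c=cam("scene");Q=cloud(c); save(c,"feeds.png",(250,120,375,250),4.6); np.savez("scene.npz",P=Q,px=c["pixels"])
hsv=cv2.cvtColor(c["pixels"],cv2.COLOR_RGB2HSV)
m=(((hsv[...,0]<6)|(hsv[...,0]>174))&(hsv[...,1]>150)&(hsv[...,2]>50)).astype(np.uint8)
n,l,s,ce=cv2.connectedComponentsWithStats(m)
for i in range(1,n):
    if s[i,4]<15: continue
    q=Q[l==i]; print(i,s[i],np.round(ce[i],1),np.round(np.median(q,0),3),np.round(np.percentile(q[:,2],[5,50,95]),3))
    if s[i,4]>1000:
        r=q[(q[:,2]>.055)]; rect=cv2.minAreaRect(r[:,:2].astype(np.float32)*1000); print(len(r),rect)
```

```text
2 [ 342  157   98   93 4707] [391.4 203.5] [ 0.518 -0.412  0.007] zmax [0.002 0.007 0.087]
1107
((407.8786926269531, -266.4197692871094), (199.9677734375, 521.7320556640625), 39.30187225341797)
3 [ 268  170   47   47 2044] [291.2 192.8] [ 0.553 -0.118  0.005] zmax [0.    0.005 0.061]
223
((459.95025634765625, -98.24468994140625), (142.07505798339844, 309.50537109375), 79.92320251464844)
4 [145 190  13  12 107] [150.8 196. ] [0.505 0.245 0.221] zmax [0.193 0.221 0.224]
5 [459 219  30  20 202] [472.3 229.8] [ 0.437 -0.637  0.021] zmax [0.017 0.021 0.025]
6 [332 239  10  34 236] [336.5 255. ] [ 0.368 -0.242  0.023] zmax [0.018 0.023 0.028]
3 [ 87  10  10  24 112] [91.2 21.5] [-1.079  0.185  0.363] [0.313 0.363 0.419]
38 [302 145   8   5  35] [305.6 147. ] [0.507 0.24  0.221] [0.216 0.221 0.223]
42 [ 202  215   59   54 1989] [231.5 240.9] [ 0.537 -0.113  0.029] [0.003 0.029 0.062]
344 ((864.46826171875, -317.2381286621094), (173.80194091796875, 924.0308837890625), 58.154293060302734)
43 [413 223  12   7  58] [418.6 225.9] [0.895 0.394 0.037] [0.023 0.037 0.043]
44 [  94  224   93   92 5538] [142.6 276.8] [ 0.493 -0.396  0.033] [0.005 0.033 0.088]
1885 ((781.8287353515625, -540.1065673828125), (234.75228881835938, 847.2485961914062), 62.068878173828125)
46 [ 32 302  26  21 200] [ 46.2 311.7] [ 0.433 -0.636  0.022] [0.018 0.022 0.025]
```

View pics/feed.png

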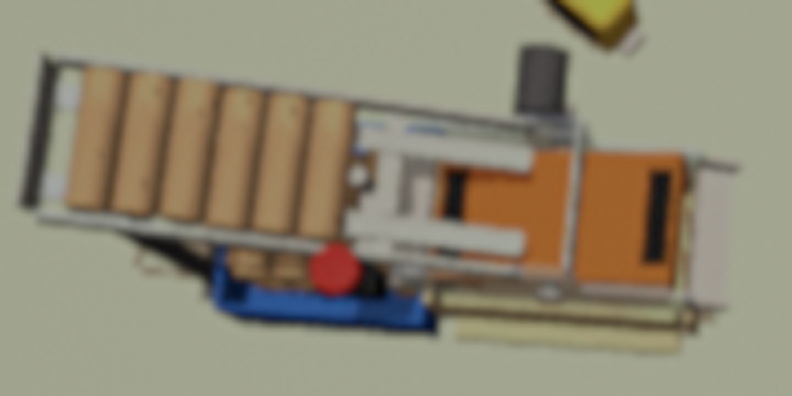

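View pics/feeds.png

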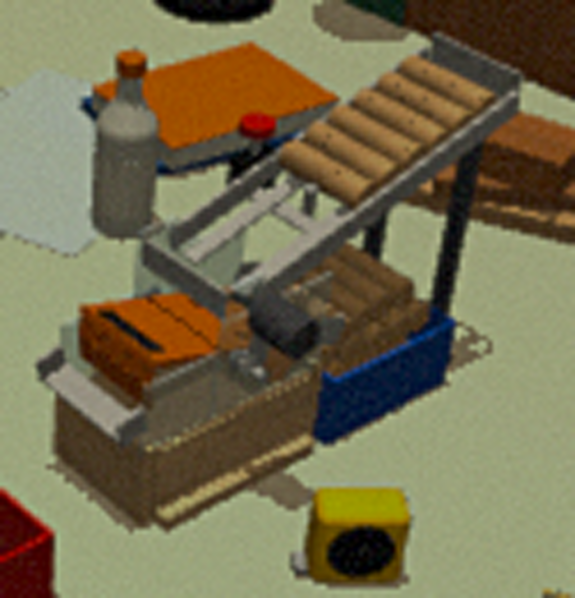

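View pics/bin.png

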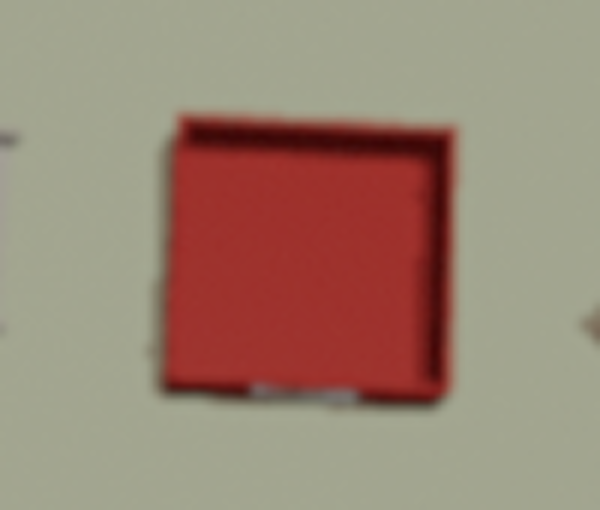

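Run:
```python
from h import *
from scipy.optimize import least_squares
c=cam("top"); s=cam("scene")
def px(X,Y,sc,o): return ((X+.5)/sc-.5+o[0],(Y+.5)/sc-.5+o[1])
F=(75,135); 
pts=[((334,268),.222,(-.06,.105),'knob'),((657,216),.136,(0,-.0646),'pad'),((572,204),.173,(0,-.016),'plate'),((721,238),.085,(0,-.106),'lip')]
W=[];L=[]
for (p,z,l,n) in pts:
    w=onz(c,*px(*p,4.4,F),z); W.append(w[:2]);L.append(l);print(n,np.round(w,4))
FS=(250,120)
for n,p,z in [('knob',(257,125),.222),('pad',(133,330),.136),('plate',None,0),('lipL',(45,365),.085),('lipR',(122,437),.085)]:
    if p: print('scene',n,np.round(onz(s,*px(*p,4.6,FS),z),4))
W=np.array(W);L=np.array(L)
def T(v,L): 
    a=v[2];R=np.array([[np.cos(a),-np.sin(a)],[np.sin(a),np.cos(a)]]);return L@R.T+v[:2]
r=least_squares(lambda v:(T(v,L)-W).ravel(),[.55,.15,-.1]);v=r.x
print('feeder',v,np.degrees(v[2])); print('res mm',np.round((T(v,L)-W)*1000,1))
print('bay',T(v,np.array([[0,-.155]])))
B=(240,150)
for n,p,z in [('FL',(182,117),.062),('FR',(456,128),.062),('NRbase',(440,405),0.),('NLbase',(163,392),0.),('NRrim',(447,388),.062),('NLrim',(165,380),.062)]:
    print(n,np.round(onz(c,*px(*p,6,B),z),4))
P=cloud(c); S=cloud(s)
# end panel
for Q in (P,S):
  q=Q.reshape(-1,3); ok=(q[:,2]>.045)&(q[:,2]<.07)&(abs(q[:,0]-.553)<.09)&(q[:,1]>-.22)&(q[:,1]<-.02)
  q=q[ok]; print(len(q), cv2.minAreaRect((q[:,:2]*1000).astype(np.float32)), q.min(0),q.max(0))
for nm,q in (('jar',(415,185)),('tape',(312,198)),('weight',(297,230))):
  print(nm,np.round(dep(c,q[0]/1.5,q[1]/1.5),3))
```

```text
knob [0.5059 0.2454 0.222 ]
pad [0.5534 0.0731 0.136 ]
plate [0.5527 0.1203 0.173 ]
lip [0.5503 0.0361 0.085 ]
scene knob [0.5088 0.2385 0.222 ]
scene pad [0.5518 0.0743 0.136 ]
scene lipL [0.4929 0.0464 0.085 ]
scene lipR [0.5885 0.0313 0.085 ]
feeder [ 0.55697415  0.13801224 -0.07053419] -4.041311403515268
res mm [[-1.4  1.6]
 [-1.   0.4]
 [ 3.2  1.8]
 [-0.7 -3.8]]
bay [[ 0.54605041 -0.01660235]]
FL [ 0.6121 -0.0534  0.062 ]
FR [ 0.606  -0.1844  0.062 ]
NRbase [ 0.4808 -0.1818  0.    ]
NLbase [ 0.4881 -0.0449  0.    ]
NRrim [ 0.4804 -0.1759  0.062 ]
NLrim [ 0.485  -0.0437  0.062 ]
393 ((544.1624145507812, -114.45793151855469), (135.5973663330078, 132.51145935058594), 86.73543548583984) [ 0.47652364 -0.18277123  0.04509198] [ 0.61367859 -0.0434642   0.06804706]
633 ((544.6129760742188, -117.15742492675781), (139.11717224121094, 133.5780792236328), 86.39892578125) [ 0.47544485 -0.18890122  0.04504488] [ 0.61503595 -0.04623464  0.06645436]
jar [ 0.743 -0.074  0.082]
tape [0.724 0.126 0.064]
weight [0.628 0.139 0.167]
```

Run:
```python
from h import *
d=np.load("scene.npz");Q=d["P"];px=d["px"]
# side wall & end panel points in the scene view
ok=(Q[...,2]>.012)&(Q[...,2]<.066)&(Q[...,0]>.45)&(Q[...,0]<.66)&(Q[...,1]>.02)&(Q[...,1]<.17)
print(ok.sum())
N=np.full(Q.shape,np.nan)
a=Q[:,2:]-Q[:,:-2]; b=Q[2:]-Q[:-2]
n=np.cross(b[:,1:-1],a[1:-1]); n/=np.linalg.norm(n,axis=2)[...,None]+1e-9; N[1:-1,1:-1]=n
sgn=np.sign((N*(np.array([1.21,-.635,.83])-Q)).sum(-1)); N*=sgn[...,None]
for nm,m in (('side',ok&(N[...,0]>.8)),('end',ok&(N[...,1]<-.8))):
    q=Q[m]; print(nm,len(q))
    l=cv2.fitLine((q[:,:2]*1000).astype(np.float32),cv2.DIST_HUBER,0,.1,.1).ravel()
    print(l, np.degrees(np.arctan2(l[1],l[0])), q.min(0),q.max(0)); 
    r=(q[:,0]*1000-l[2])*-l[1]+(q[:,1]*1000-l[3])*l[0]; print(r.std())
# dowel axes from top cloud: dowel crest lines
d=np.load("top.npz");P=d["P"]
r=P.reshape(-1,3); m=(r[:,2]>.19)&(r[:,2]<.275)&(r[:,1]>.15)&(r[:,1]<.4)&(r[:,0]>.5)&(r[:,0]<.65)
q=r[m]; print(len(q)); print(cv2.minAreaRect((q[:,:2]*1000).astype(np.float32)))
A=np.c_[q[:,:2],np.ones(len(q))]; k=np.linalg.lstsq(A,q[:,2],rcond=None)[0]; print('slope',k,np.degrees(np.arctan2(-k[0],k[1])))
```

```text
651
side 304
[7.8281768e-02 9.9693125e-01 6.0574139e+02 1.0834673e+02] 85.510185 [0.50647128 0.0455487  0.01204728] [0.62198358 0.16994894 0.06580885]
19.38183282863676
end 234
[ 9.9659455e-01 -8.2458027e-02  5.5341504e+02  4.8525482e+01] -4.7298675 [0.49943715 0.04179098 0.01200154] [0.62078413 0.12579902 0.06533104]
11.163017617446997
2596
((561.2631225585938, 309.00482177734375), (190.93429565429688, 113.25483703613281), 85.21145629882812)
slope [0.01295808 0.25154409 0.13504972] -2.9489364375997376
```

Run:
```python
from h import *
d=np.load("top.npz");P=d["P"]
for nm,P in (("top",P),("scene",np.load("scene.npz")["P"])):
    q=P.reshape(-1,3); 
    for a,b in((.03,.12),):
        m=(q[:,2]>a)&(q[:,2]<b)&(q[:,1]<-.2)&(q[:,1]>-.56)&(q[:,0]>.42)&(q[:,0]<.66)
        r=q[m]; o=np.argsort(-r[:,1])[:12]; print(nm,np.round(r[o],3).tolist())
    m=(q[:,2]>.055)&(q[:,2]<.075)&(q[:,1]<-.1)&(q[:,1]>-.21)&(q[:,0]>.46)&(q[:,0]<.63); r=q[m]; print('right wall',np.round(np.percentile(r[:,1],[0,2,10,50]),4))
```

```text
top [[0.514, -0.261, 0.052], [0.513, -0.261, 0.038], [0.513, -0.262, 0.073], [0.514, -0.262, 0.085], [0.512, -0.262, 0.046], [0.515, -0.262, 0.059], [0.513, -0.263, 0.058], [0.511, -0.263, 0.067], [0.511, -0.263, 0.054], [0.512, -0.264, 0.079], [0.51, -0.264, 0.09], [0.516, -0.264, 0.088]]
right wall [-0.1829 -0.1825 -0.181  -0.1701]
scene [[0.513, -0.264, 0.066], [0.513, -0.264, 0.063], [0.513, -0.265, 0.059], [0.514, -0.265, 0.031], [0.514, -0.265, 0.088], [0.516, -0.265, 0.036], [0.515, -0.266, 0.057], [0.515, -0.266, 0.053], [0.516, -0.267, 0.086], [0.512, -0.267, 0.088], [0.515, -0.267, 0.046], [0.516, -0.267, 0.051]]
right wall [-0.188  -0.1871 -0.1849 -0.1696]
```

```bash
cat >> h.py <<'E'
from scipy.spatial.transform import Rotation as Ro
def go(x,y,z,yaw):
    o=bot.get_obs(); w=o["tool_rot"]; R=Ro.from_quat([w[1],w[2],w[3],w[0]])
    a=np.radians(yaw); X=np.array([np.cos(a),np.sin(a),0]); Z=np.array([0,0,-1.]); G=Ro.from_matrix(np.c_[X,np.cross(Z,X),Z])
    print("t",round(float(o["t"]),2),"pos",np.round(o["eef_pos"],4),"F",np.round(o["contact_force"],1),"yaw",np.round(np.degrees(np.arctan2(*R.as_matrix()[[1,0],0])),1),"q",np.round(o["q"],2))
    print("shift",np.round(R.inv().apply(np.array([x,y,z])-o["eef_pos"])/.4,4),"turn",np.round((R.inv()*G).as_rotvec()/(2*np.pi),4))
E
python3 -c "
from h import *
go(.541,-.208,.2,85.4)"
```

```text
t 0.35 pos [ 0.3025 -0.6033  0.2311] F [-0.7 -0.6 -1.1] yaw 26.6 q [ 1.    0.48  0.02  1.56 -0.01  1.11 -0.08]
shift [ 0.9759 -0.6161  0.0779] turn [-1.000e-04 -0.000e+00 -1.632e-01]
```

Emit:
play_rows --motion '[[[0.976,-0.616,0.05],[0,0,-0.163]],[[0.976,-0.616,0.05],[0,0,-0.163]],[[0.976,-0.616,0.05],[0,0,-0.163]],[[0.976,-0.616,0.05],[0,0,-0.163]],[[0.976,-0.616,0.05],[0,0,-0.163]],[[0.976,-0.616,0.05],[0,0,-0.163]],[[0.976,-0.616,0.05],[0,0,-0.163]],[[0.976,-0.616,0.05],[0,0,-0.163]]]' --fingers 85

```text
t: 1.15
eef_pos: [0.5097, -0.2596, 0.2141]
tool_rot: [0.0, 0.734, 0.679, 0.0]
contact_force: [0.3, -0.4, -0.5]
gripper_width: 0.997
```

```bash
python3 -c "
from h import *
go(.541,-.208,.2,85.4)"
```

```text
t 1.15 pos [ 0.5097 -0.2596  0.2141] F [ 0.3 -0.4 -0.5] yaw 85.5 q [ 0.62  0.35 -0.33  1.81  0.13  1.01  0.17]
shift [0.1349 0.0678 0.0353] turn [ 0.0001 -0.      0.0002]
```

Emit:
play_rows --motion '[[[0.135,0.068,0.03],[0,0,0]],[[0.135,0.068,0.03],[0,0,0]],[[0.135,0.068,0.13],[0,0,0]],[[0.135,0.068,0.23],[0,0,0]],[[0.135,0.068,0.33],[0,0,0]],[[0.135,0.068,0.33],[0,0,0]]]'

```text
t: 1.75
eef_pos: [0.5369, -0.2074, 0.0773]
tool_rot: [-0.004, 0.734, 0.679, -0.002]
contact_force: [-0.9, 0.0, -0.9]
gripper_width: 0.995
```

```bash
python3 -c "
from h import *
go(.541,-.208,.025,85.4)
save(cam('top'),'t1.png',(200,120,380,260),4.2)"
```

```text
t 1.75 pos [ 0.5369 -0.2074  0.0773] F [-0.9  0.  -0.9] yaw 85.5 q [ 0.5   0.53 -0.31  1.9   0.22  0.76 -0.01]
shift [-0.001   0.0117  0.1305] turn [-0.0015 -0.0003  0.0002]
```

View pics/t1.png

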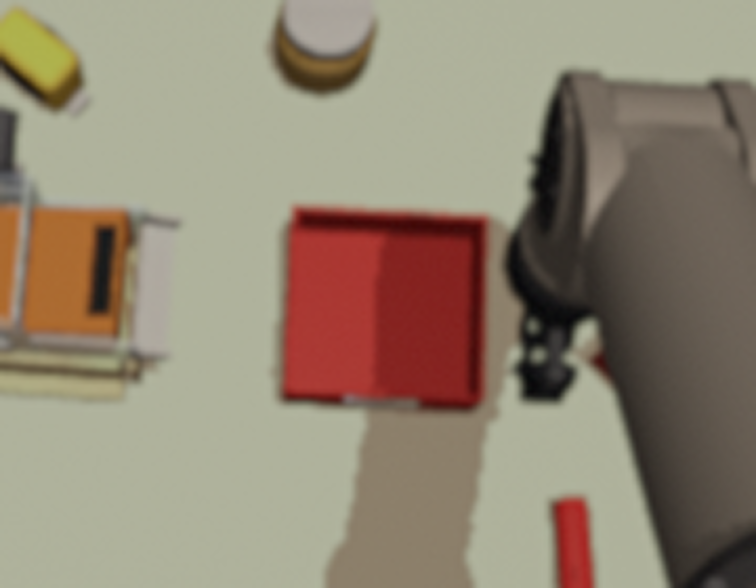

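The fingers are beside the bin's right wall, at about (545,360) in this crop, and clear of the large bin's corner. I'll go down.

Emit:
play_rows --motion '[[[0,0.011,0.06],[0,0,0]],[[0,0.011,0.13],[0,0,0]],[[0,0.011,0.13],[0,0,0]],[[0,0.011,0.13],[0,0,0]]]'

```text
t: 2.2
eef_pos: [0.5443, -0.2087, 0.0303]
tool_rot: [-0.001, 0.735, 0.678, -0.001]
contact_force: [0.3, -0.1, -0.1]
gripper_width: 0.992
```

```bash
python3 -c "
from h import *
go(.541,-.12,.025,85.4)"
```

```text
t 2.2 pos [ 0.5443 -0.2087  0.0303] F [ 0.3 -0.1 -0.1] yaw 85.4 q [ 0.48  0.6  -0.28  1.9   0.26  0.67 -0.04]
shift [ 0.2204 -0.0257  0.0133] turn [-0.0005 -0.0001  0.0001]
```

Emit:
play_rows --motion '[[[0.025,-0.003,0.008],[0,0,0]],[[0.05,-0.006,0.012],[0,0,0]],[[0.075,-0.009,0.012],[0,0,0]],[[0.1,-0.012,0.012],[0,0,0]],[[0.125,-0.015,0.012],[0,0,0]],[[0.15,-0.018,0.012],[0,0,0]],[[0.175,-0.021,0.012],[0,0,0]],[[0.2,-0.024,0.012],[0,0,0]]]'

```text
t: 3.0
eef_pos: [0.5423, -0.1287, 0.0271]
tool_rot: [0.0, 0.735, 0.678, -0.0]
contact_force: [-0.0, -4.9, 4.4]
gripper_width: 0.996
```

```bash
python3 -c "
from h import *
go(.541,-.095,.025,85.4)
c=cam('top');save(c,'t2.png',(200,120,380,260),4.2);s=cam('scene');save(s,'s2.png',(170,150,370,290),3.8)"
```

```text
t 3.0 pos [ 0.5423 -0.1287  0.0271] F [-0.  -4.9  4.4] yaw 85.4 q [ 0.34  0.58 -0.28  1.97  0.26  0.63 -0.19]
shift [ 0.0838 -0.0099  0.0052] turn [0.     0.0002 0.    ]
```

View pics/t2.png

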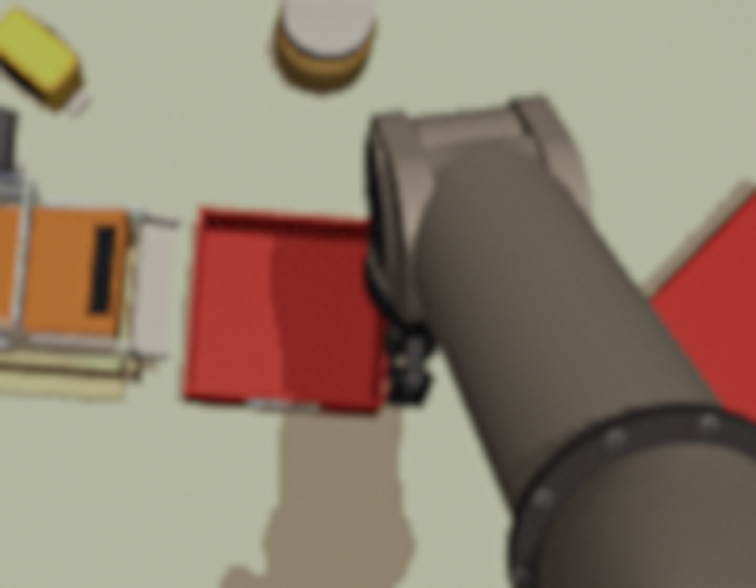

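View pics/s2.png

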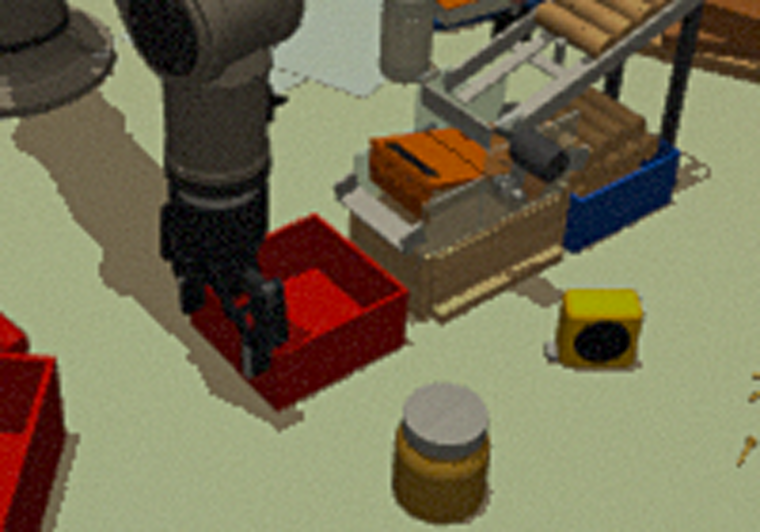

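The bin slides square ahead of the fingers at about 5 N. I'll keep going and slow down near the panel.

Emit:
play_rows --motion '[[[0.02,-0.002,0.005],[0,0,0]],[[0.035,-0.004,0.005],[0,0,0]],[[0.05,-0.006,0.005],[0,0,0]],[[0.06,-0.007,0.005],[0,0,0]],[[0.067,-0.008,0.005],[0,0,0]],[[0.072,-0.009,0.005],[0,0,0]]]'

```text
t: 3.7
eef_pos: [0.5412, -0.098, 0.0254]
tool_rot: [0.0, 0.734, 0.679, 0.0]
contact_force: [0.3, -5.6, 5.0]
gripper_width: 0.995
```

```bash
python3 -c "
from h import *
go(.541,-.095,.025,85.4)
c=cam('top');save(c,'t3.png',(200,120,340,240),5)"
```

```text
t 3.7 pos [ 0.5412 -0.098   0.0254] F [ 0.3 -5.6  5. ] yaw 85.5 q [ 0.29  0.57 -0.28  1.99  0.27  0.62 -0.25]
shift [ 0.0076 -0.0011  0.001 ] turn [0.0001 0.     0.0003]
```

View pics/t3.png

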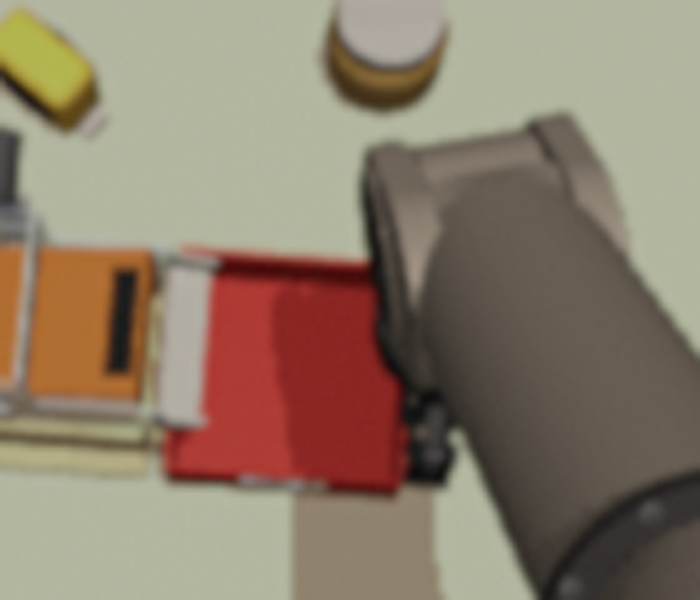

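The bin is now under the chute lip, almost touching. I'll creep forward in small steps and watch the force.

Emit:
play_rows --motion '[[[0.004,0,0],[0,0,0]],[[0.007,0,0],[0,0,0]],[[0.01,0,0],[0,0,0]]]'

```text
t: 4.05
eef_pos: [0.5411, -0.0969, 0.0254]
tool_rot: [0.001, 0.735, 0.679, -0.001]
contact_force: [0.6, -13.5, 1.5]
gripper_width: 0.995
```

The force rose to 13.5 N and motion stopped, so the bin is against the panel. I'll back off and rise.

Emit:
play_rows --motion '[[[-0.02,0,0],[0,0,0]],[[-0.06,0,0],[0,0,0]],[[-0.08,0,0],[0,0,0]],[[-0.08,0,-0.1],[0,0,0]],[[-0.08,0,-0.2],[0,0,0]],[[-0.1,0,-0.3],[0,0,0]],[[-0.1,0,-0.45],[0,0,0]],[[-0.1,0,-0.55],[0,0,0]]]' --fingers 0

```text
t: 4.85
eef_pos: [0.5371, -0.1362, 0.2471]
tool_rot: [0.001, 0.735, 0.678, -0.001]
contact_force: [1.1, -0.6, -0.1]
gripper_width: -0.004
```

Run:
```python
from h import *
go(.5535,.072,.22,175.4)
c=cam("top");s=cam("scene");save(c,'t4.png',(120,130,300,250),4.2);save(s,'s4.png',(200,150,360,270),4.6)
w=cam("wrist");save(w,'w4.png',s=1.5)
for n,cc in(("top",c),("scene",s)):
    px=cc["pixels"];Q=cloud(cc);hsv=cv2.cvtColor(px,cv2.COLOR_RGB2HSV)
    m=(((hsv[...,0]<6)|(hsv[...,0]>174))&(hsv[...,1]>140)&(hsv[...,2]>40))
    q=Q[m&(Q[...,1]>-.14)&(Q[...,1]<.12)&(Q[...,2]<.075)&(Q[...,2]>.045)]
    print(n,len(q),cv2.minAreaRect((q[:,:2]*1000).astype(np.float32)))
```

```text
t 4.85 pos [ 0.5371 -0.1362  0.2471] F [ 1.1 -0.6 -0.1] yaw 85.4 q [ 0.43  0.29 -0.36  1.81  0.12  1.07 -0.05]
shift [ 0.5224 -0.0006  0.0661] turn [-5.000e-04  2.000e-04 -2.499e-01]
top 198 ((541.4806518554688, -15.177200317382812), (133.51283264160156, 128.59365844726562), 85.4180908203125)
scene 527 ((542.43310546875, -18.97034454345703), (137.93716430664062, 135.8643798828125), 85.5999755859375)
```

View pics/t4.png

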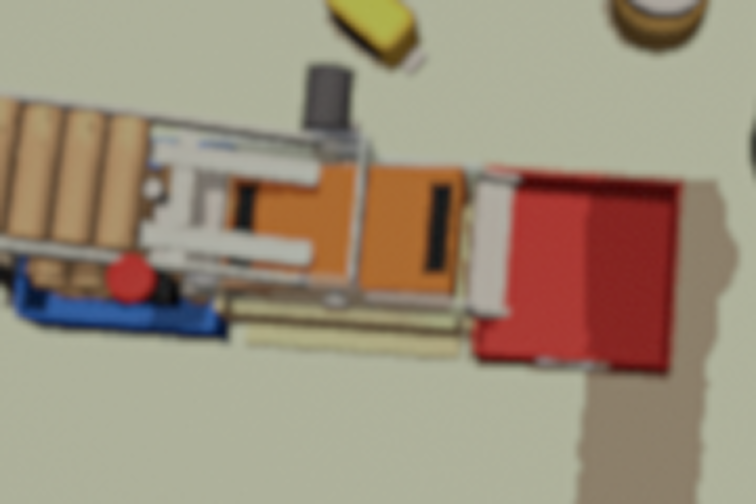

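View pics/s4.png

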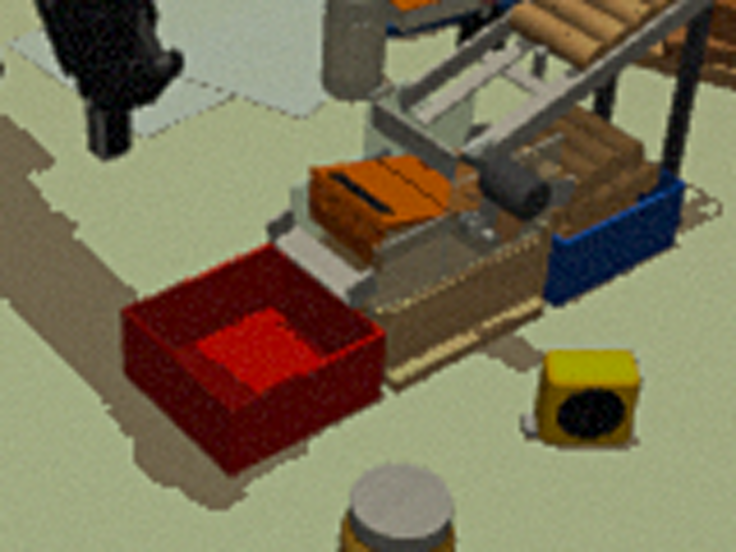

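View pics/w4.png

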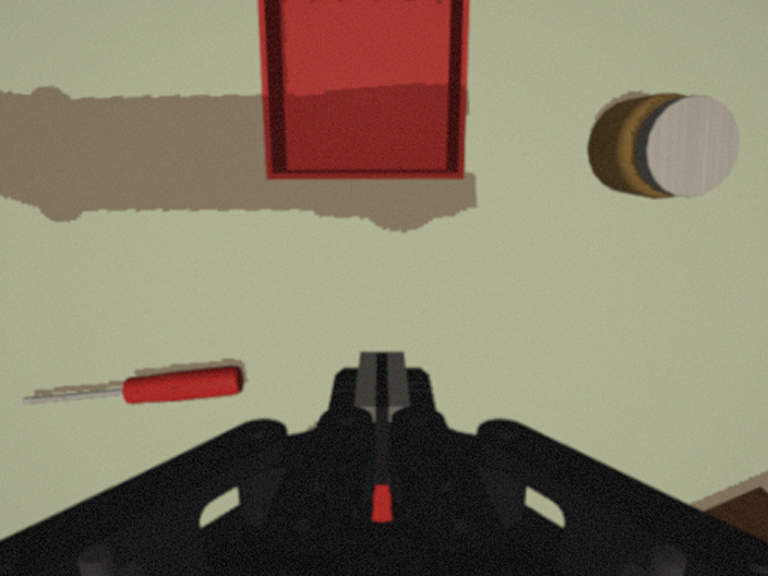

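The bin measures about (.542,-.017) with yaw -4.5°, against bay (.546,-.017) and feeder yaw about -4.6°, so it is square and in place. Next is the gate, with shut fingers and the same orientation.

Emit:
play_rows --motion '[[[0.1,-0.001,0.02],[0,0,0]],[[0.2,-0.001,0.04],[0,0,0]],[[0.3,-0.001,0.06],[0,0,0]],[[0.4,-0.001,0.06],[0,0,0]],[[0.49,-0.001,0.06],[0,0,0]],[[0.518,-0.001,0.06],[0,0,0]],[[0.518,-0.001,0.06],[0,0,0]],[[0.518,-0.001,0.06],[0,0,0]]]'

```text
t: 5.8
eef_pos: [0.5558, 0.0684, 0.2232]
tool_rot: [0.004, 0.735, 0.678, -0.0]
contact_force: [0.2, -0.8, 0.2]
gripper_width: 0.001
```

Run:
```python
from h import *
go(.5525,.070,.11,85.4)
s=cam("scene");save(s,'s5.png',(240,90,360,230),4.2)
c=cam("top");save(c,'t5.png',(120,130,300,250),4.2)
w=cam("wrist");save(w,'w5.png',s=1.5)
```

```text
t 5.8 pos [0.5558 0.0684 0.2232] F [ 0.2 -0.8  0.2] yaw 85.4 q [ 0.12  0.33 -0.45  1.82  0.17  1.02 -0.47]
shift [ 0.0048 -0.0101  0.283 ] turn [ 0.0009  0.0009 -0.0001]
```

View pics/s5.png

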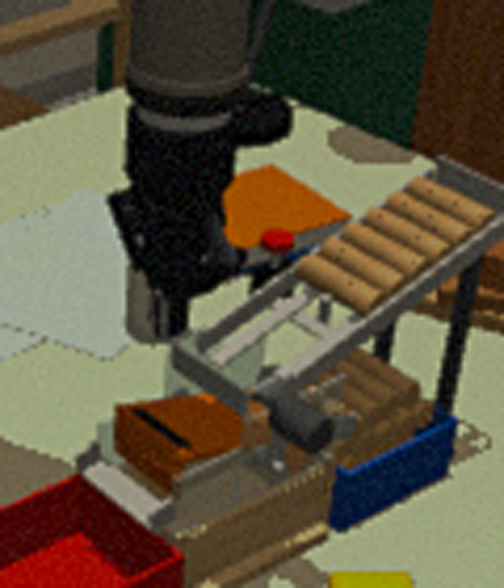

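View pics/w5.png

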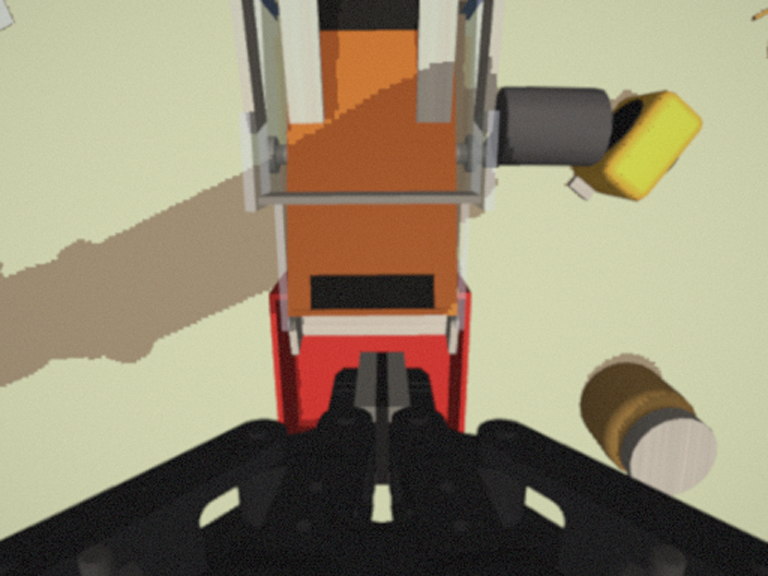

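The wrist view shows the pad at (372,291) and the drop plate at (370,198). I'll check them by ray casting.

Run:
```python
from h import *
w=cam("wrist")
for n,p,z in(("pad",(372,291),.136),("plate",(370,198),.173),("lip",(375,322),.085),("padL",(310,292),.136),("padR",(434,290),.136)):
    print(n,np.round(onz(w,p[0]/1.5-.17,p[1]/1.5-.17,z),4))
go(.5525,.070,.145,85.4)
```

```text
pad [0.5518 0.0726 0.136 ]
plate [0.5557 0.1203 0.173 ]
lip [0.5499 0.0386 0.085 ]
padL [0.522  0.0747 0.136 ]
padR [0.5816 0.0706 0.136 ]
t 6.0 pos [0.5563 0.0682 0.2241] F [-0.4 -0.1  0.3] yaw 85.3 q [ 0.12  0.33 -0.45  1.82  0.17  1.02 -0.47]
shift [ 0.0047 -0.0113  0.1976] turn [ 0.0011  0.0008 -0.0003]
```

Emit:
play_rows --motion '[[[0.003,-0.01,0.06],[0,0,0]],[[0.003,-0.01,0.12],[0,0,0]],[[0.003,-0.01,0.17],[0,0,0]],[[0.003,-0.01,0.21],[0,0,0]],[[0.003,-0.01,0.24],[0,0,0]],[[0.003,-0.01,0.265],[0,0,0]],[[0.003,-0.01,0.285],[0,0,0]],[[0.003,-0.01,0.295],[0,0,0]]]'

```text
t: 6.8
eef_pos: [0.5531, 0.0689, 0.1056]
tool_rot: [0.004, 0.736, 0.677, 0.0]
contact_force: [0.1, 0.3, 0.5]
gripper_width: 0.0
```

Run:
```python
from h import *
go(.5525,.070,.10,85.4)
s=cam("scene");save(s,'s6.png',(240,90,360,230),4.2)
```

```text
t 6.8 pos [0.5531 0.0689 0.1056] F [0.1 0.3 0.5] yaw 85.3 q [ 0.08  0.47 -0.41  1.93  0.27  0.79 -0.56]
shift [ 0.0027 -0.0019  0.0139] turn [ 0.0011  0.0008 -0.0004]
```

View pics/s6.png

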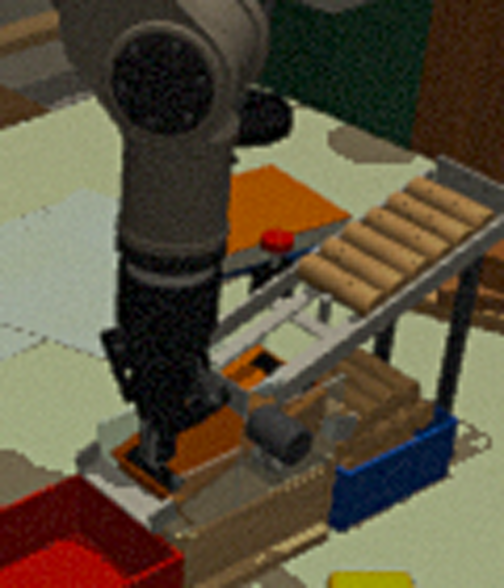

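The gate has rocked over: its right end is down and the left end is up by the trough. I'll rise and move to the knob.

Emit:
play_rows --motion '[[[0,0,-0.1],[0,0,0]],[[0,0,-0.22],[0,0,0]],[[0,0,-0.34],[0,0,0]],[[0,0,-0.46],[0,0,0]],[[0.1,0.02,-0.48],[0,0,0]],[[0.2,0.05,-0.48],[0,0,0]],[[0.3,0.08,-0.48],[0,0,0]],[[0.34,0.085,-0.48],[0,0,0]]]'

```text
t: 7.65
eef_pos: [0.5971, 0.2075, 0.2974]
tool_rot: [0.003, 0.734, 0.679, 0.002]
contact_force: [-0.8, -0.2, -0.1]
gripper_width: 0.001
```

Run:
```python
from h import *
go(.506,.2455,.24,85.4)
w=cam("wrist");save(w,'w7.png',s=1.5)
s=cam("scene");save(s,'s7.png',(200,90,360,250),3.6)
hsv=cv2.cvtColor(w["pixels"],cv2.COLOR_RGB2HSV)
m=(((hsv[...,0]<6)|(hsv[...,0]>174))&(hsv[...,1]>150)&(hsv[...,2]>50)).astype(np.uint8)
n,l,st,ce=cv2.connectedComponentsWithStats(m)
for i in range(1,n):
    if st[i,4]>60: print(st[i],ce[i],np.round(onz(w,*ce[i],.222),4))
```

```text
t 7.65 pos [0.5971 0.2075 0.2974] F [-0.8 -0.2 -0.1] yaw 85.5 q [-0.07  0.4  -0.5   1.56  0.2   1.23 -0.68]
shift [ 0.0773 -0.2356  0.1417] turn [0.0011 0.0004 0.0003]
[  96  140   42   40 1298] [116.71417565 159.81510015] [0.5076 0.2468 0.222 ]
[248 322  14  26 302] [254.17549669 335.01324503] [0.5883 0.1002 0.222 ]
```

View pics/w7.png

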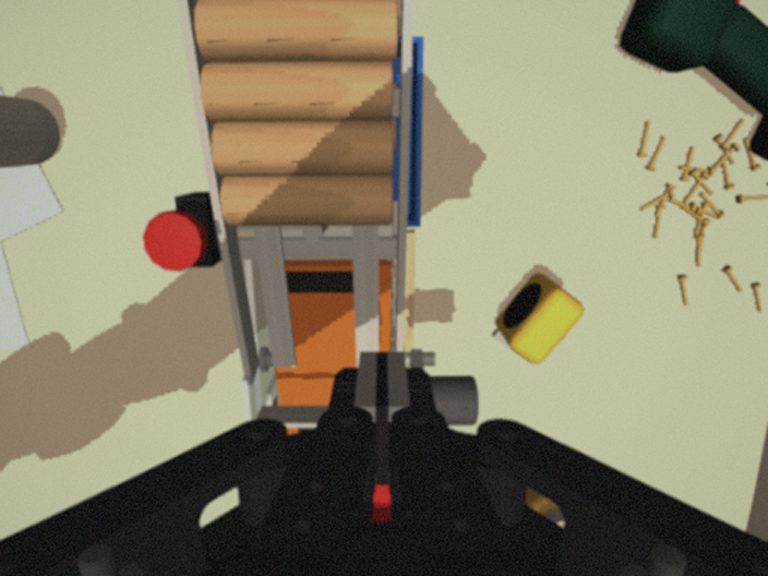

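View pics/s7.png

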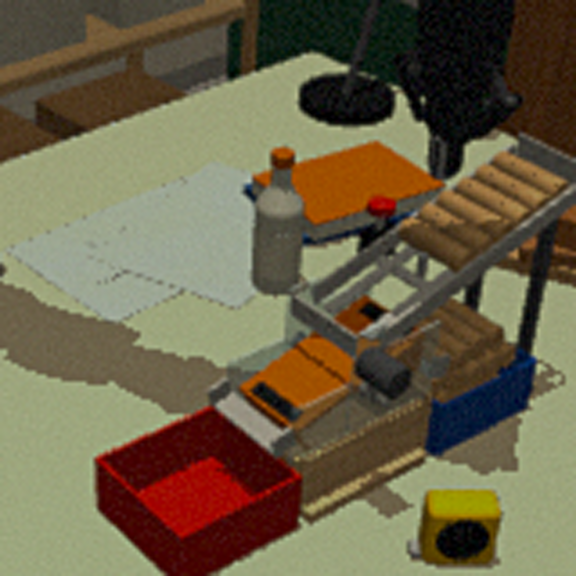

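The gate is confirmed over and the bin is in place. The knob is at (175,240) in the wrist view, which casts to (.508,.247). My sideways sign was wrong on that move and put the tool at x=.597; it is high and clear, so I'll correct it.

Emit:
play_rows --motion '[[[0.04,-0.1,0],[0,0,0]],[[0.078,-0.2,0],[0,0,0]],[[0.078,-0.233,0],[0,0,0]],[[0.078,-0.233,0],[0,0,0]],[[0.078,-0.233,0],[0,0,0]]]'

```text
t: 8.25
eef_pos: [0.507, 0.2424, 0.2966]
tool_rot: [0.004, 0.735, 0.678, 0.001]
contact_force: [0.3, -0.9, 0.5]
gripper_width: 0.002
```

Run:
```python
from h import *
go(.507,.246,.225,85.4)
w=cam("wrist");save(w,'w8.png',s=1.5)
```

```text
t 8.25 pos [0.507  0.2424 0.2966] F [ 0.3 -0.9  0.5] yaw 85.4 q [-0.12  0.28 -0.54  1.72  0.16  1.18 -0.78]
shift [ 0.0098 -0.002   0.1789] turn [ 0.0012  0.0007 -0.    ]
```

View pics/w8.png

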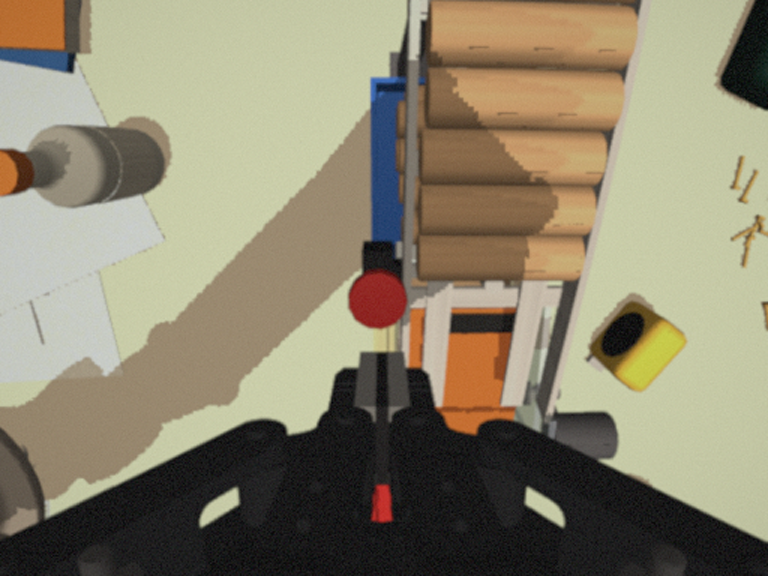

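Emit:
play_rows --motion '[[[0.009,-0.007,0.05],[0,0,0]],[[0.009,-0.007,0.1],[0,0,0]],[[0.009,-0.007,0.14],[0,0,0]],[[0.009,-0.007,0.16],[0,0,0]],[[0.009,-0.007,0.165],[0,0,0]],[[0.009,-0.007,0.165],[0,0,0]]]'

```text
t: 8.9
eef_pos: [0.506, 0.2456, 0.2305]
tool_rot: [0.004, 0.735, 0.678, 0.001]
contact_force: [0.0, 0.2, 0.3]
gripper_width: 0.002
```

Run:
```python
from h import *
go(.505,.246,.203,85.4)
s=cam("scene");save(s,'s9.png',(240,60,360,230),3.4)
c=cam("top");save(c,'t9.png',(75,100,300,250),3.5)
```

```text
t 8.9 pos [0.506  0.2456 0.2305] F [0.  0.2 0.3] yaw 85.3 q [-0.14  0.34 -0.53  1.8   0.21  1.05 -0.83]
shift [ 0.0011 -0.003   0.0687] turn [ 0.0011  0.0007 -0.0003]
```

View pics/s9.png

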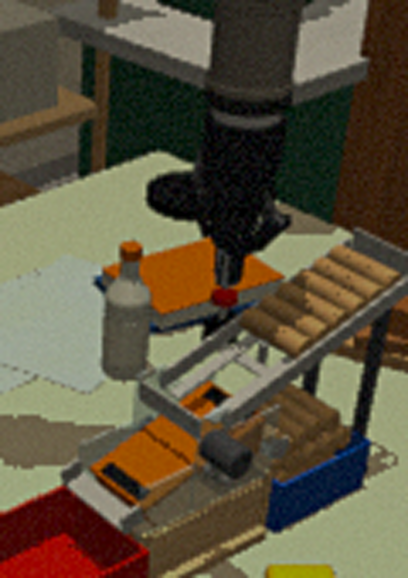

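The fingertips are just above the knob and centred on it. I'll press straight down.

Emit:
play_rows --motion '[[[0,-0.002,0.015],[0,0,0]],[[0,-0.002,0.03],[0,0,0]],[[0,-0.002,0.045],[0,0,0]],[[0,-0.002,0.058],[0,0,0]],[[0,-0.002,0.068],[0,0,0]],[[0,-0.002,0.07],[0,0,0]]]'

```text
t: 9.6
eef_pos: [0.5057, 0.2464, 0.204]
tool_rot: [0.004, 0.735, 0.678, 0.002]
contact_force: [-3.1, -2.4, 14.6]
gripper_width: -0.002
```

The TCP is at 0.204 and the force jumped to about 15 N, so the stop has bottomed. I'll rise clear and let the dowels settle.

Emit:
play_rows --motion '[[[0,0,-0.03],[0,0,0]],[[0,0,-0.1],[0,0,0]],[[0,0,-0.2],[0,0,0]],[[0,0,-0.3],[0,0,0]],[[0,0,-0.3],[0,0,0]],[[0,0,-0.3],[0,0,0]],[[0,0,-0.3],[0,0,0]],[[0,0,-0.3],[0,0,0]]]'

```text
t: 10.4
eef_pos: [0.504, 0.2463, 0.3225]
tool_rot: [0.004, 0.735, 0.678, 0.0]
contact_force: [-0.0, 0.3, -0.8]
gripper_width: -0.001
```

Emit:
play_rows --motion '[[[0,0,0],[0,0,0]],[[0,0,0],[0,0,0]],[[0,0,0],[0,0,0]],[[0,0,0],[0,0,0]],[[0,0,0],[0,0,0]],[[0,0,0],[0,0,0]],[[0,0,0],[0,0,0]],[[0,0,0],[0,0,0]]]'

```text
t: 11.2
eef_pos: [0.504, 0.2463, 0.3225]
tool_rot: [0.004, 0.735, 0.678, 0.0]
contact_force: [-0.0, 0.6, 0.2]
gripper_width: 0.0
```

Run:
```python
from h import *
go(.505,.246,.32,85.4)
s=cam("scene");save(s,'s10.png',(190,60,360,270),2.8)
c=cam("top");save(c,'t10.png',(75,100,300,250),3.5)
hsv=cv2.cvtColor(s["pixels"],cv2.COLOR_RGB2HSV);Q=cloud(s)
m=(((hsv[...,0]<6)|(hsv[...,0]>174))&(hsv[...,1]>140)&(hsv[...,2]>40))
q=Q[m&(Q[...,1]>-.14)&(Q[...,1]<.12)&(Q[...,2]<.075)&(Q[...,2]>.045)]
print(cv2.minAreaRect((q[:,:2]*1000).astype(np.float32)))
q=Q[m&(Q[...,1]>.21)&(Q[...,1]<.28)&(Q[...,2]>.18)&(Q[...,2]<.24)];print('knob',len(q),np.percentile(q[:,2],[50,90]))
```

```text
t 11.2 pos [0.504  0.2463 0.3225] F [-0.   0.6  0.2] yaw 85.3 q [-0.12  0.26 -0.55  1.69  0.15  1.23 -0.78]
shift [-0.0004  0.0026  0.0063] turn [ 0.001   0.0008 -0.0002]
((542.13525390625, -19.446640014648438), (136.97250366210938, 135.54782104492188), 85.29884338378906)
knob 37 [0.20348786 0.20567951]
```

View pics/s10.png

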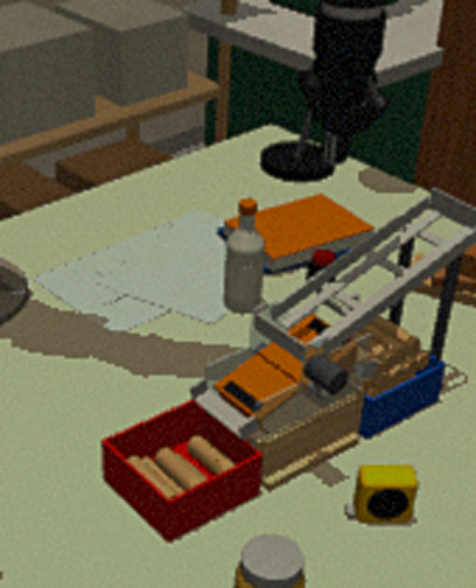

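View pics/t10.png

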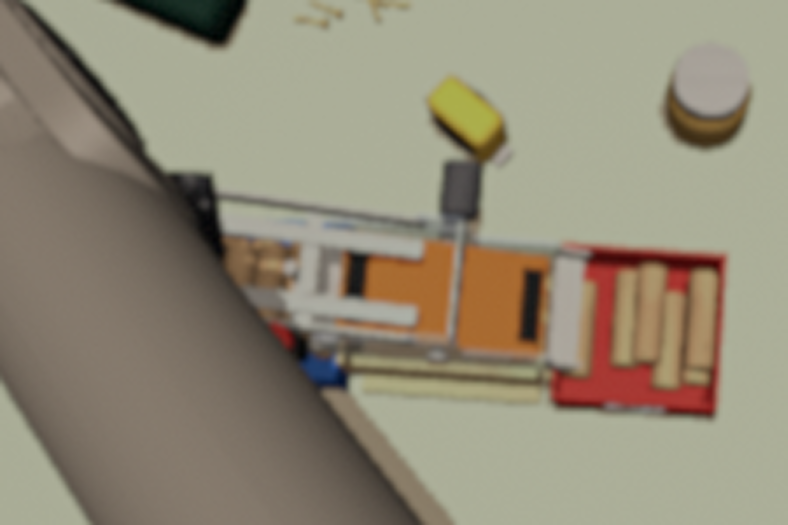

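The trough is empty. I'll count the dowels in a close crop and check that they're at rest.

Emit:
play_rows --motion '[[[0,0,0],[0,0,0]],[[0,0,0],[0,0,0]],[[0,0,0],[0,0,0]],[[0,0,0],[0,0,0]],[[0,0,0],[0,0,0]],[[0,0,0],[0,0,0]],[[0,0,0],[0,0,0]],[[0,0,0],[0,0,0]]]'

```text
t: 12.1
eef_pos: [0.504, 0.2463, 0.3225]
tool_rot: [0.004, 0.735, 0.678, 0.0]
contact_force: [-0.4, 0.2, 0.4]
gripper_width: -0.002
```

Run:
```python
from h import *
c=cam("top");s=cam("scene")
a=cv2.resize(c["pixels"][160:225,225:290],(390,390),interpolation=cv2.INTER_CUBIC)
b=cv2.resize(s["pixels"][200:260,220:290],(400,343),interpolation=cv2.INTER_CUBIC)
b=cv2.copyMakeBorder(b,0,47,0,0,cv2.BORDER_CONSTANT)
cv2.imwrite("pics/z11.png",np.hstack([a,b])[:,:,::-1])
Q=cloud(c);m=(abs(Q[...,0]-.542)<.06)&(abs(Q[...,1]+.017)<.06);r=Q[m];print('z in bin',np.round(np.percentile(r[:,2],[5,50,90,98]),3))
q=Q[m&(Q[...,1]<.0)];print(q[:,2].max())
save(s,'s11.png',(290,110,370,190),7)
```

```text
z in bin [0.002 0.026 0.064 0.09 ]
0.06699556259226713
```

View pics/z11.png

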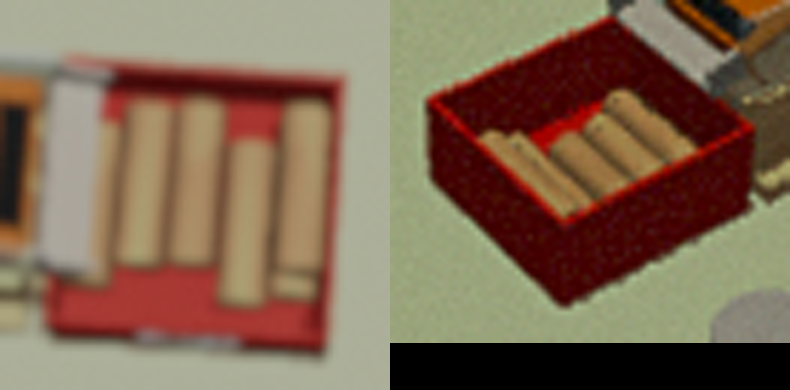

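View pics/s11.png

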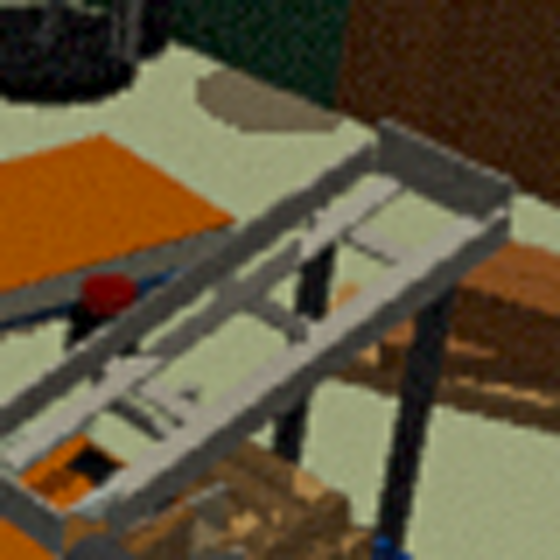

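I count six: five beside each other and one under the rightmost. They shifted slightly between looks, so I'll wait and compare frames.

Emit:
play_rows --motion '[[[0,0,0],[0,0,0]],[[0,0,0],[0,0,0]],[[0,0,0],[0,0,0]],[[0,0,0],[0,0,0]],[[0,0,0],[0,0,0]],[[0,0,0],[0,0,0]],[[0,0,0],[0,0,0]],[[0,0,0],[0,0,0]]]'

```text
t: 13.0
eef_pos: [0.504, 0.2463, 0.3225]
tool_rot: [0.004, 0.735, 0.678, 0.0]
contact_force: [-0.6, -0.4, 0.0]
gripper_width: 0.001
```

Emit:
play_rows --motion '[[[0,0,0],[0,0,0]],[[0,0,0],[0,0,0]],[[0,0,0],[0,0,0]],[[0,0,0],[0,0,0]],[[0,0,0],[0,0,0]],[[0,0,0],[0,0,0]],[[0,0,0],[0,0,0]],[[0,0,0],[0,0,0]]]'

```text
t: 13.8
eef_pos: [0.504, 0.2463, 0.3225]
tool_rot: [0.004, 0.735, 0.678, 0.0]
contact_force: [0.2, -0.1, 0.4]
gripper_width: 0.001
```

Run:
```python
from h import *
f=lambda:cv2.resize(cam("top")["pixels"][160:225,225:290],(390,390),interpolation=cv2.INTER_CUBIC)
a=f()
for _ in range(12): b=f()
print(cv2.absdiff(a,b).mean(), np.percentile(cv2.absdiff(a,b),99))
cv2.imwrite("pics/z12.png",np.hstack([a,b])[:,:,::-1])
```

```text
0.4476199868507561 2.0
```

View pics/z12.png

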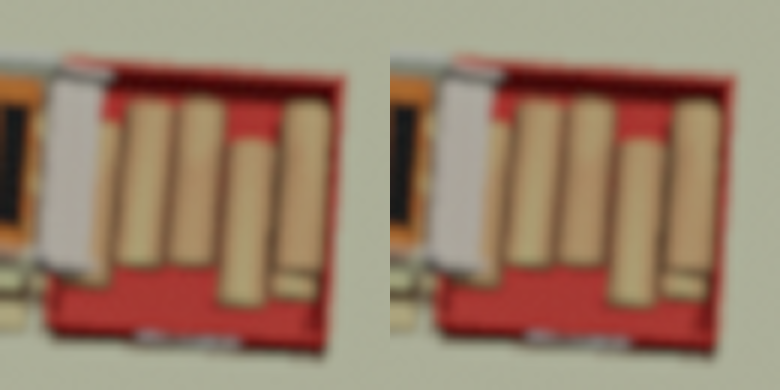

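The two frames, 0.6 s apart, show all six dowels still in the bin and no motion. I'll hand in.

```bash
python3 -c "
from station import bot
print(bot.hand_in())"
```

```text
the job is handed in; nothing more can be done
None
```

The job is done and handed in about 14.5 s into the 53 s allowed; the hand-in gave no verdict.

- **Bin:** I pushed the small red bin left with the open fingertips until it stopped against the feeder panel, at about 5 N while sliding and 13.5 N at the end. Two views put it at about (.542, -.017) to (.542, -.019) with a yaw near -4.6°. The place I had worked out was (.546, -.017) at about the same yaw, so it is within 6 mm and square.
- **Gate:** I pressed the pad with shut fingertips and the gate rocked over. Later pictures still show its right end down.
- **Feed stop:** I pressed the knob until it bottomed at about 15 N. Its top then measured 203–206 mm, where fully down is 204 mm.
- **Dowels:** The trough is empty and all six dowels are in the bin, one resting on another at the right wall. Two pictures 0.6 s apart just before hand-in showed no movement.

**What disagreed or went wrong:**
- My estimates of the feeder's yaw ran from -3° to -9° by feature; I used -4.6°, which the bin's squareness against the panel supported.
- One sideways move went the wrong way at about 0.30 m height. Nothing was touched and I corrected it.

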